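# Swap the phone battery in the sprung tester and start the next test

## Task

The battery in the tester is finished: ease it back against the sprung jaw until it is out from under the hood, lift it out, and lay it flat, label up, in the green tray. Then load the battery waiting on the blue mat in its place, squarely, brass contacts under the hood and hard up against the pins, with the jaw closed on its other end; let go of it, and only then press the rocker switch right over to on. Set the batteries down, never drop them, and leave the multimeter, tape roll, blue tweezers and opened phone where they are.

Things in the scene. Friction and masses are not known exactly. Their poses are not given: they have to be found in the camera images.
- tester: Grey battery tester, fixed, 222 (x) x 84 (y) mm, enclosure top z 12 mm. Origin: underside, below the middle of a seated battery; +x runs along the battery to the sprung jaw. Battery floor: black, top z 22, x -48 to 28, only 32 mm wide, so fingers can straddle it down to z 13. Past the jaw: spring housing, x 73 to 111, top z 40. Control end: x -108 to -58, top z 19.
- tester_pins (a point): Middle of the pin wall, tester frame (-42.5, 0, 24.5) mm: where a seated battery's contact end bears.
- hood_edge (a point): Middle of the top edge of the black hood over the pins, tester frame (-36.5, 0, 32.5) mm. The hood is 54 mm wide, reaches from x -58 to x -36.5, so 6 mm over a seated battery; underside z 29, top z 32.5.
- jaw (a joint): How far the sprung jaw is pushed back (+x), m. 0 at rest: face at tester x 30.5 mm. A seated battery holds it at 0.012; stop at 0.030. A level battery passes down in front of the hood only when it is past 0.018. Spring: 2.5 N at 0 plus 0.1 N per mm (4.9 N at 0.024), damped 10 N s/m; it shuts in about a tenth of a second.
- jaw_face (a point): Middle of the jaw's flat upright face, z 36 mm, moves with the jaw. The face is 50 mm wide, z 14 to 50: 17 mm higher than the hood, so a level battery with its underside at about z 37 can push it back above the hood and then be lowered.
- rocker (a joint): Black rocker switch, rad. 0: off, its +y (tester frame) half, with a green mark, raised; 0.44: fully on, that half down. Stays where left; takes 2 to 3 N on the raised half.
- rocker_press (a point): Where to press the rocker: top of its +y half, 15 mm from the pivot, at about tester (-86, 3, 31) mm when off; goes down about 6 mm to on. The rocker is 24 (x) x 40 (y) mm, pivot at tester (-86, -10, 21.5) mm.
- battery_tested: The finished battery, at first clamped in the tester: flat, black, 85 (x) x 44 (y) x 5 mm, about 45 g. Origin: centre of the underside; z up through its labelled top. An orange strip with three brass contacts on top marks the -x end. Seated, its axes are those of the tester. Grip it across the 44 mm.
- tray: Green tray with a black rubber floor, fixed, 150 (x) x 124 (y) x 16 mm, inside 142 x 116 mm, to the left or right of the tester. Origin: centre of the underside; floor top at z 5.5 mm, rim at 16 mm.
- battery_waiting: The next battery, the same as the finished one, lying flat on the blue mat at first (underside 2 mm above the bench), label up: 85 x 44 x 5 mm, about 45 g. Same frame: brass contacts at the -x end.
- battery_waiting_contacts (a point): Middle of the waiting battery's contact-end face: its frame (-42.5, 0, 2.5) mm. Meets tester_pins when seated.
- multimeter: Yellow multimeter, 135 x 69 x 43 mm, lying behind the tester; bystander.
- kapton_roll: Orange tape roll, 63 mm across, 19 mm high, behind the tester; bystander.
- tweezers_blue: Blue tweezers, 128 mm long, flat on the bench near the front edge; bystander.
- phone_open_c: Opened phone, 150 x 72 x 8 mm, at the far left; bystander.
- mat: Blue work mat, fixed, 150 (x) x 120 (y) x 2 mm, on the other side of the tester from the tray. Origin: centre of the underside.

How it is judged:
On the way, in this order (a step that is already met when the one before it is completed fails the run):
1. the finished battery lies flat in the green tray, let go (x of battery_tested in the frame of tray between -0.05 and 0.05 m and y of battery_tested in the frame of tray between -0.04 and 0.04 m and z of battery_tested in the frame of tray below 0.01 m and angle between battery_tested's own z axis and vertical below 0.1 rad and contact force between the fingers and battery_tested below 0.1 N), for 0.2 s.
2. the waiting battery is seated in the tester, contacts at the pins, the jaw closed on it, let go, the switch still off (distance between battery_waiting_contacts and tester_pins below 0.006 m and angle between the x axis of battery_waiting and the x axis of tester, either way round below 0.12 rad and angle between battery_waiting's own z axis and vertical below 0.08 rad and value of joint jaw between 0.009 and 0.016 m and value of joint rocker below 0.15 rad and contact force between the fingers and battery_waiting below 0.1 N), for 0.2 s.
3. the rocker switch is pressed over to on (value of joint rocker above 0.36 rad), for 0.1 s.
At the end, for the whole second after the job is handed in: Finished battery flat on the tray floor, its middle within 50 x 40 mm (x, y) of the tray's centre. Waiting battery level in the tester, label up, contact end within 6 mm of the pins, straight to 0.12 rad, jaw closed on it (0.009 to 0.016). Rocker past 0.36 rad. All at rest (x of battery_tested in the frame of tray between -0.05 and 0.05 m and y of battery_tested in the frame of tray between -0.04 and 0.04 m and z of battery_tested in the frame of tray below 0.01 m and angle between battery_tested's own z axis and vertical below 0.1 rad and linear speed of each of battery_tested, battery_waiting below 0.02 m/s and distance between battery_waiting_contacts and tester_pins below 0.006 m and angle between the x axis of battery_waiting and the x axis of tester, either way round below 0.12 rad and angle between battery_waiting's own z axis and vertical below 0.08 rad and value of joint jaw between 0.009 and 0.016 m and value of joint rocker above 0.36 rad); the robot touches nothing.
It fails at once if a battery is dropped (let go and falling faster than 1 m/s) ((linear speed of battery_tested above 1 m/s and contact force between the fingers and battery_tested below 0.05 N) or (linear speed of battery_waiting above 1 m/s and contact force between the fingers and battery_waiting below 0.05 N)).
It fails at once if the multimeter, tape roll, tweezers or opened phone is shifted by more than 30 mm (distance of any of multimeter, kapton_roll, tweezers_blue, phone_open_c from where it was at the start of the episode above 0.03 m).
It also fails if it takes over 64 s, if anything falls off the work surface, if the arm or the gripper's body presses on something with over 40 N, if the wrist force passes 120 N, or if a joint passes its speed limit or range.

## Robot

A 7-joint arm with a two-finger parallel gripper is mounted at the origin on a cart in front of the work surface, level with it; the furniture and walls round the work are solid. World frame = base frame: x ahead of the robot, y to its left, z up, the work surface at z = 0. Lengths are in m, angles in rad, forces in N, time in s.
With the tool pointing down it reaches from about 0.35 to 0.9 m from the base axis. Payload 19.9 kg.
Tool frame: the origin (TCP) lies midway between the tips of the shut fingers; the grasp point (between the pads) lies 19 mm behind it; z points along the fingers, y is the line along which they close (so a half turn about z gives the same grasp; the last joint's range is limited). The gripper opens to 94 mm and grips with 3 to 60 N. Pads are 16 mm wide; open, the fingers measure 119 mm over their backs; the gripper's body (75 mm by 177 mm) begins 78 mm behind the grasp point.
Start: joints at [-1.379, 0.417, -0.01, 1.614, 0.005, 1.111, -0.053], TCP at [0.144, 0.608, 0.167] pointing down, gripper open.
Joint ranges: [-2.81, 2.81], [-0.39, 2.02], [-1.27, 1.25], [0.06, 2.57], [-1.19, 4.33], [0.19, 2], [-2.82, 2.82]. Speed limits (rad/s): [1.89, 1.89, 2.39, 2.39, 3.01, 3.01, 3.01].

## Interface

Orientations are given as a unit quaternion [x, y, z, w].
In Python, from rig import arm gives the robot as it stands.
- The arm moves only by the shell command python3 -m pendant 'ROWS'. ROWS is JSON, a list that holds one entry, the list of rows, each a list of 7 numbers: the finger opening in m, from 0 to 0.094, then the shift along the world's x, y, z in m, then the turn, a rotation vector about the world's x, y, z in rad. A call has 1 to 8 rows; each row is the pose to reach, as a shift and turn from the pose commanded when the call began; what a row does not reach only later rows make up. A row lasts 1/12 s, in which the tool goes at most 41.7 mm and 7.16 degrees, less where a joint would pass 70% of its speed; a pose out of reach is approached as far as the arm can. A call with a gripper value outside its range is refused whole. The fingers move at their own pace and stop on an object; the grip force is fixed at half the most. Time passes only in rows, so rows that repeat a pose let the fingers close. It gives the time, the measured TCP pose, the force, the opening and the grip force at its end, in the units of the state.
- arm.observe(): the state, without advancing time (a new reading comes with each control period).
- arm.snapshot(name): name is "side" or "top"; returns the picture (480x640x3 uint8, blue, green, red); there is no depth.
- arm.calibration(name): a dict with "fovy" (degrees; the focal length in pixels is half the picture's height over the tangent of half this angle, whatever the lens; pixels are square), "cx", "cy" (the principal point, pixels), "R" (3x3) and "t" (3): a world point X has camera coordinates R X + t. Camera axes: x right, y down, z forward; pixel columns grow to the right and rows downward; lengths in m; the calibration is good to about 2 mm. A picture is of the moment at which its call begins. calibration takes no time and is no camera call.
- arm.hand_in(): hands the job in; it is judged then, once.
Trained networks look in the newest picture that a camera, given by its name, has taken for a name from the list of things; names that differ only in an ending like _2 or _b are one class to them, and where a whole thing is asked for, a point or a joint stands for the part that bears it (a point fixed in the world has none). Each returns a list of dicts, best first, with "conf" (0 to 1); they miss things now and then, are a little off and sometimes report something else, mostly with a low value. They report only what shows in the picture. A call takes as long as a camera call.
- arm.regions_of(name, camera): "region" (480x640 bool, what is visible of it) and "box" ([left, top, width, height] in pixels, round what is visible of it).
- arm.spot_point(name, camera): "uv" ([column, row] in pixels: a listed point, or the origin of a listed thing).
The state is a dict: "time": time; "joints": joint angles; "qd": joint speeds; "tau": joint torques, N m; "eef_pos": TCP position; "eef_rot": TCP orientation; "ft_force": force on the tool from outside, world axes, zero at the start; "wrist_torque": the same for the moment, N m; "grip_width": opening from 0.0 (shut) to 1.0 (fully open); "finger_force": force on a finger pad.
Only numpy, scipy, OpenCV 4.12 (cv2) and the standard library are available. Lean on these libraries where they do the work, as an engineer would, in place of code of your own. Each camera call takes 0.05 s, during which the arm holds its last target. There are 200 camera calls.

## Working session

There is one attempt and no reset: what is moved stays moved. The work goes in short steps, Python scripts to look and compute and a shell command to move; the robot and the scene stay as the last step left them, time stands still between calls to the robot, and variables do not carry over. Pictures are saved under pics/ and viewed, at most 10 in all, crops included, and the job is handed in when it is done.

```bash
mkdir -p pics
cat > h.py <<'E'
import numpy as np, cv2
from rig import arm
def ray(cam,uv):
    c=arm.calibration(cam); f=240/np.tan(np.radians(c["fovy"])/2)
    R=np.array(c["R"]);t=np.array(c["t"])
    d=R.T@np.array([(uv[0]-c["cx"])/f,(uv[1]-c["cy"])/f,1]); return -R.T@t,d
def atz(cam,uv,z):
    o,d=ray(cam,uv); return o+d*(z-o[2])/d[2]
def proj(cam,X):
    c=arm.calibration(cam); f=240/np.tan(np.radians(c["fovy"])/2)
    p=np.array(c["R"])@np.array(X)+np.array(c["t"]); return [c["cx"]+f*p[0]/p[2],c["cy"]+f*p[1]/p[2]]
def rect(cam,name,z,k=0):
    r=arm.regions_of(name,cam)
    for q in r[:2]:
        v,u=np.nonzero(q["region"]); P=np.array([atz(cam,(a,b),z)[:2] for a,b in zip(u,v)])*1000
        (cx,cy),(w,h),a=cv2.minAreaRect(P.astype(np.float32)); print(name,cam,round(q["conf"],2),"c",round(cx,1),round(cy,1),"wh",round(w,1),round(h,1),"a",round(a,1),q["box"])
E
python3 - <<'E'
from h import *
np.set_printoptions(precision=4,suppress=True)
for c in("top","side"):
    cv2.imwrite(f"pics/{c}0.png",arm.snapshot(c)); k=arm.calibration(c); print(c,k["fovy"],ray(c,(320,240)))
H=dict(tester_pins=.0245,hood_edge=.0325,jaw_face=.036,rocker_press=.031,battery_tested=.022,battery_waiting=.002,battery_waiting_contacts=.0045,tray=0,mat=0,tester=0)
for n,z in H.items():
  for c in("top","side"):
    for s in arm.spot_point(n,c)[:2]: print(n,c,round(s["conf"],2),np.round(s["uv"],1),atz(c,s["uv"],z)*1000//.1/10)
for n,z in dict(battery_waiting=.007,tray=.016,mat=.002).items(): rect("top",n,z)
s=arm.observe();print(s)
E
```

```text
top 46.859422210199746 (array([0.2963, 0.097 , 1.5464]), array([ 0.1425, -0.0064, -0.9898]))
side 45.947530998461154 (array([0.5084, 1.5674, 1.1214]), array([ 0.0362, -0.8072, -0.5894]))
tester_pins top 0.85 [363.1 237.2] [525.8 -32.5  24.4]
tester_pins side 0.56 [336. 220.] [525.8 -54.6  24.4]
hood_edge top 0.64 [362.5 236.4] [526.8 -30.1  32.4]
hood_edge side 0.79 [335.7 220.5] [526.7 -39.7  32.4]
jaw_face top 0.65 [335.3 238.4] [519.1  45.2  36. ]
jaw_face side 0.66 [335.4 217. ] [528.1 -55.9  36. ]
jaw_face side 0.51 [340.2 231.8] [510.1  31.6  36. ]
rocker_press top 0.52 [380.4 236.6] [527.5 -79.8  30.9]
rocker_press side 0.53 [335.4 216.2] [528.4 -68.4  30.9]
battery_tested side 0.61 [279.  274.3] [692.2 244.4  22. ]
battery_tested side 0.53 [336.9 228.7] [521.6  -5.9  22. ]
battery_waiting top 0.75 [452.4 240.3] [ 525.7 -286.6    2. ]
battery_waiting side 0.58 [335.6 193. ] [ 531.9 -270.1    2. ]
battery_waiting side 0.19 [335.6 234.2] [525.6  -1.6   2. ]
battery_waiting_contacts top 0.96 [466.5 234.6] [ 542.4 -326.1    4.4]
battery_waiting_contacts side 0.65 [331.9 185.5] [ 5
[... 383 characters left out ...]
6.8 236.9] [521.2  11.1   0. ]
battery_waiting top 0.95 c 522.0 -286.6 wh 44.4 84.4 a 19.5 [436.2, 232.5, 32.3, 23.0]
tray top 0.83 c 471.6 366.3 wh 134.7 159.5 a 46.6 [183.0, 219.1, 70.4, 69.4]Traceback (most recent call last):
  File "<stdin>", line 9, in <module>
  File "h.py", line 15, in rect
    v,u=np.nonzero(q["region"]); P=np.array([atz(cam,(a,b),z)[:2] for a,b in zip(u,v)])*1000
                                             ~~~^^^^^^^^^^^^^
  File "h.py", line 8, in atz
    o,d=ray(cam,uv); return o+d*(z-o[2])/d[2]
        ~~~^^^^^^^^
  File "h.py", line 4, in ray
    c=arm.calibration(cam); f=240/np.tan(np.radians(c["fovy"])/2)
ValueError: time passes only in moves, steps and waits
```

```bash
python3 - <<'E'
import cv2,numpy as np
s=open('h.py').read().replace("from rig import arm\n","from rig import arm\n_C={}\ndef cal(n):\n    if n not in _C: _C[n]=arm.calibration(n)\n    return _C[n]\n").replace("c=arm.calibration(cam)","c=cal(cam)")
open('h.py','w').write(s)
t=cv2.imread("pics/top0.png");cv2.imwrite("pics/tc.png",cv2.resize(t[180:320,300:500],(800,560),interpolation=cv2.INTER_CUBIC))
E
python3 - <<'E'
from h import *
print(arm.observe())
E
```

```text
{'time': 1.2, 'joints': array([-1.37946917,  0.41740484, -0.01031064,  1.613587  ,  0.00470816,
        1.11067208, -0.0529957 ]), 'qd': array([-0.00166626, -0.00071357, -0.00049681,  0.00038339,  0.00062799,
        0.00105282,  0.00066653]), 'tau': array([ 7.24284973e-05, -8.50999689e+01,  6.38444703e-01, -4.26295137e+01,
       -4.87899058e-02,  1.34780313e-02,  1.09903579e-05]), 'eef_pos': array([0.14419924, 0.60813075, 0.16702749]), 'eef_rot': array([ 1.16140548e-01,  9.93232789e-01, -2.47960340e-05,  1.77796022e-05]), 'ft_force': array([-0.02568746,  0.4252217 , -0.18686033]), 'wrist_torque': array([ 0.04198942,  0.05503654, -0.02440815]), 'finger_force': 0.0, 'grip_width': 1.0017267598016053}
```

View pics/top0.png

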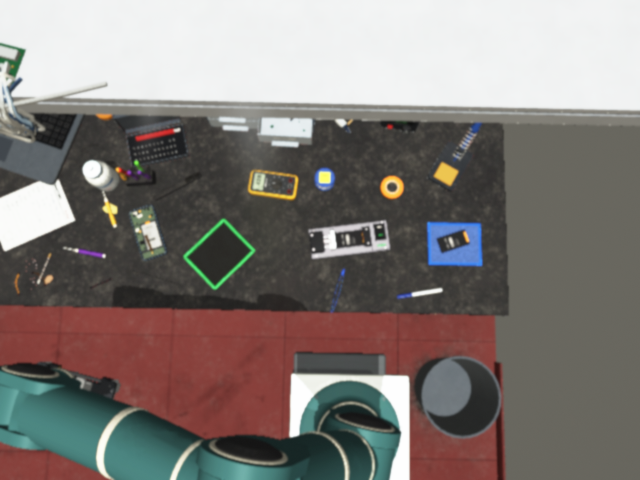

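View pics/tc.png

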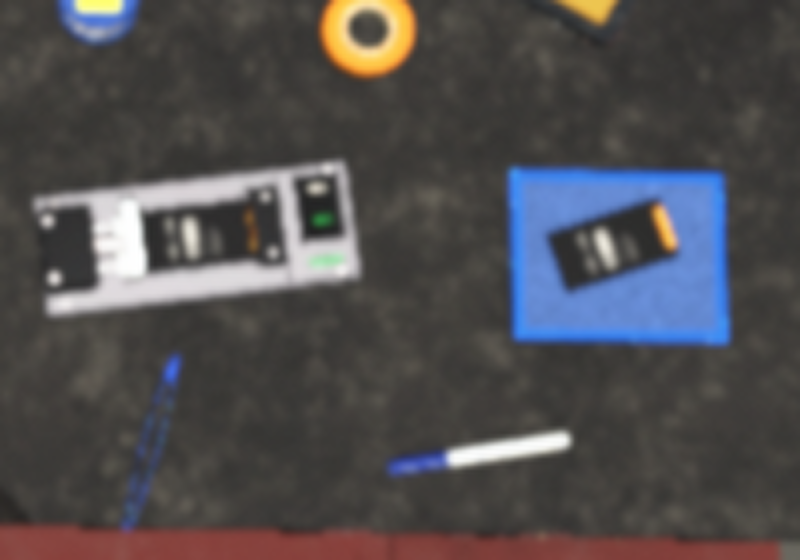

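Run:
```python
from h import *
from scipy.optimize import least_squares
C=np.array([[35,198],[345,160],[358,275],[48,315]],float); C=(C+.5)/4-.5+[300,180]
P=np.array([atz("top",c,.012)[:2]*1000 for c in C]); print(P.round(1))
M=np.array([[111,42],[-111,42],[-111,-42],[111,-42]])
M[:, :]=np.array([[111,-42],[-111,-42],[-111,42],[111,42]])
def T(p,m): c,s=np.cos(p[2]),np.sin(p[2]); return m@np.array([[c,s],[-s,c]])+p[:2]
r=least_squares(lambda p:(T(p,M)-P).ravel(),[521,8,1.67]); p=r.x; print("tester xy,deg",p[:2],np.degrees(p[2]),r.fun.round(1))
for n,q in dict(pins=(-42.5,0),hood=(-36.5,0),face=(42.5,0),press=(-86,3)).items(): print(n,T(p,np.array(q)).round(1))
rect("top","tester",.012)
for c in("top","side"): rect(c,"battery_tested",.027)
rect("side","battery_waiting",.007); rect("top","mat",.002); rect("side","tray",.016)
t=cv2.imread("pics/top0.png"); t=cv2.resize(t[180:320,300:500],(800,560),interpolation=cv2.INTER_CUBIC)
def ln(pts,col):
    U=np.array([proj("top",np.append(T(p,np.array(q[:2]))/1000,q[2]/1000)) for q in pts]); U=((U-[300,180]+.5)*4-.5)
    cv2.polylines(t,[U.round().astype(int)],True,col,1)
ln([(-36.5,-27,32.5),(-36.5,27,32.5),(-58,27,32.5),(-58,-27,32.5)],(0,255,0))
ln([(42.5,-25,50),(42.5,25,50)],(0,0,255)); ln([(73,-25,40),(73,25,40)],(0,0,255)); ln([(-42.5,-22,27),(-42.5,22,27),(42.5,22,27),(42.5,-22,27)],(255,255,0))
ln([(-74,-30,25),(-74,10,25),(-98,10,25),(-98,-30,25)],(255,0,255))
cv2.imwrite("pics/ov.png",t)
```

```text
[[ 547.4  120.4]
 [ 579.1  -97.3]
 [ 497.7 -106.5]
 [ 465.   109.4]]
tester xy,deg [522.3040952   6.5098521] 98.26906550837217 [ 0.5  2.   0.7 -0.  -1.  -2.9 -0.3  0.9]
pins [528.4 -35.5]
hood [527.6 -29.6]
face [516.2  48.6]
press [531.7 -79. ]
tester top 0.56 c 520.0 5.6 wh 87.2 222.2 a 8.8 [310.6, 219.1, 78.2, 41.2]
battery_tested top 0.68 c 519.5 6.5 wh 44.1 75.6 a 8.4 [334.4, 229.4, 30.5, 19.3]
battery_waiting side 0.63 c 528.2 -285.0 wh 45.3 96.3 a 23.6 [326.3, 184.6, 16.8, 11.3]
battery_waiting side 0.56 c 546.2 -104.8 wh 32.2 25.6 a 2.8 [329.2, 214.1, 6.5, 4.0]
mat top 0.69 c 515.4 -291.2 wh 147.4 119.8 a 89.4 [426.3, 222.3, 57.5, 43.2]
tray side 0.93 c 475.9 372.8 wh 140.4 163.4 a 45.9 [315.6, 284.7, 68.1, 53.7]
```

View pics/ov.png

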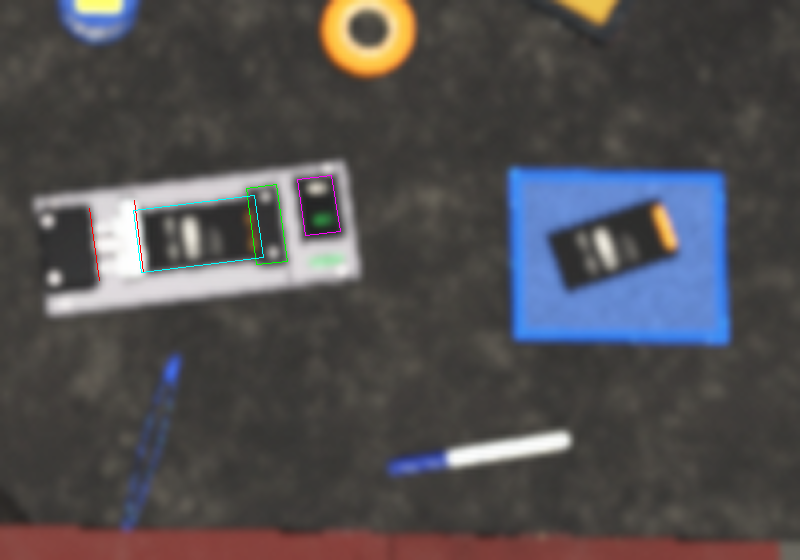

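```bash
python3 -m pendant '[[[0.094,0.075,-0.12,0,0,0,-0.24],[0.094,0.075,-0.12,0,0,0,-0.24],[0.094,0.075,-0.12,0,0,0,-0.24],[0.094,0.075,-0.12,0,0,0,-0.24],[0.094,0.15,-0.24,0,0,0,-0.48],[0.094,0.15,-0.24,0,0,0,-0.48],[0.094,0.15,-0.24,0,0,0,-0.48],[0.094,0.15,-0.24,0,0,0,-0.48]]]'
python3 -m pendant '[[[0.094,0.075,-0.12,0,0,0,-0.24],[0.094,0.075,-0.12,0,0,0,-0.24],[0.094,0.075,-0.12,0,0,0,-0.24],[0.094,0.075,-0.12,0,0,0,-0.24],[0.094,0.15,-0.24,0,0,0,-0.48],[0.094,0.15,-0.24,0,0,0,-0.48],[0.094,0.15,-0.24,0,0,0,-0.48],[0.094,0.15,-0.24,0,0,0,-0.48]]]'
python3 -m pendant '[[[0.08,0.04,-0.06,-0.03,0,0,-0.12],[0.08,0.04,-0.06,-0.03,0,0,-0.12],[0.08,0.0775,-0.1225,-0.07,0,0,-0.233],[0.08,0.0775,-0.1225,-0.07,0,0,-0.233],[0.08,0.0775,-0.1225,-0.07,0,0,-0.233],[0.08,0.0775,-0.1225,-0.07,0,0,-0.233]]]'
python3 - <<'E'
from h import *
from scipy.spatial.transform import Rotation as R
s=arm.observe(); print(s["eef_pos"],R.from_quat(s["eef_rot"]).as_matrix().round(4),s["joints"],s["time"])
rect("top","battery_waiting",.007)
E
```

```text
time: 2.17
eef_pos: [0.2967, 0.3638, 0.1673]
eef_rot: [0.351, 0.936, -0.0, 0.0]
ft_force: [1.4, -0.1, 0.2]
grip_width: 1.003
finger_force: 0.0
time: 2.83
eef_pos: [0.4463, 0.1236, 0.1675]
eef_rot: [0.564, 0.826, 0.0, 0.001]
ft_force: [-0.4, 0.5, 0.1]
grip_width: 1.001
finger_force: 0.0
time: 3.33
eef_pos: [0.5214, 0.0035, 0.0959]
eef_rot: [0.655, 0.755, -0.001, -0.0]
ft_force: [-0.1, 1.1, 0.4]
grip_width: 0.847
finger_force: 0.0
[0.52143455 0.00349396 0.09592651] [[-0.1412  0.99   -0.0021]
 [ 0.99    0.1412 -0.0016]
 [-0.0013 -0.0023 -1.    ]] [-0.53433729  0.36136506  0.56709495  1.95191598 -0.24329403  0.89777242
  0.2985087 ] 3.3333
battery_waiting top 0.95 c 522.0 -286.6 wh 44.4 84.4 a 19.5 [436.2, 232.5, 32.3, 23.0]
```

```bash
python3 -m pendant '[[[0.075,0,0.002,-0.03,0,0,0],[0.075,0,0.002,-0.05,0,0,0],[0.075,0,0.002,-0.065,0,0,0],[0.075,0,0.002,-0.075,0,0,0],[0.075,0,0.002,-0.08,0,0,0],[0.075,0,0.002,-0.08,0,0,0],[0.075,0,0.002,-0.08,0,0,0]]]'
python3 - <<'E'
from h import *
for c,(x,y) in dict(top=(310,200),side=(290,190)).items():
    t=arm.snapshot(c); cv2.imwrite(f"pics/{c}1.png",cv2.resize(t[y:y+75,x:x+100],(800,600),interpolation=cv2.INTER_CUBIC))
a=cv2.imread("pics/top1.png");b=cv2.imread("pics/side1.png");cv2.imwrite("pics/b1.png",cv2.resize(np.hstack([a,b]),(800,300)))
E
```

```text
time: 3.97
eef_pos: [0.5221, 0.0081, 0.0178]
eef_rot: [0.654, 0.757, 0.0, 0.0]
ft_force: [0.5, -0.1, 0.1]
grip_width: 0.799
finger_force: 0.0
```

View pics/side1.png

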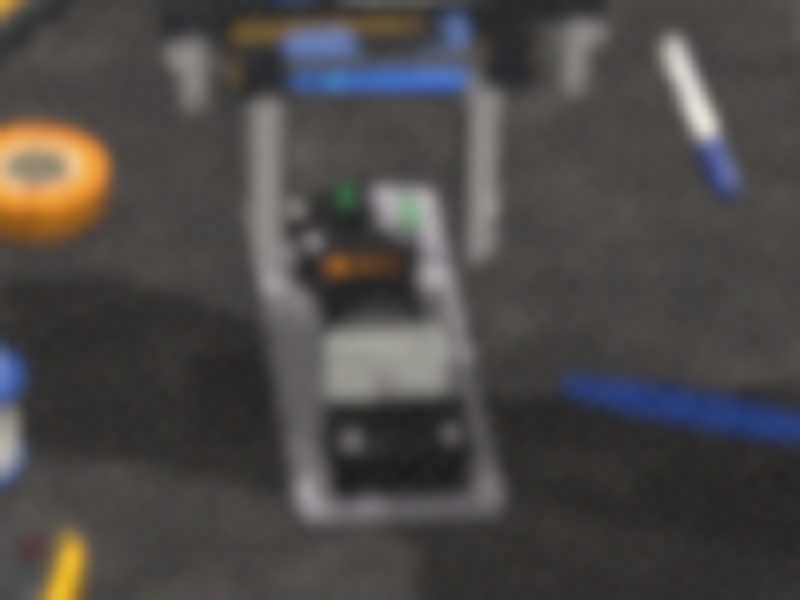

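```bash
python3 -m pendant '[[[0.06,0,-0.001,-0.002,0,0,0],[0.05,0,-0.001,-0.002,0,0,0],[0.045,0,-0.001,-0.002,0,0,0],[0.03,0,-0.001,-0.002,0,0,0],[0.03,0,-0.001,-0.002,0,0,0],[0.03,0,-0.001,-0.002,0,0,0],[0.03,0,-0.001,-0.002,0,0,0],[0.03,0,-0.001,-0.002,0,0,0]]]'
```

```text
time: 4.73
eef_pos: [0.5217, 0.0066, 0.015]
eef_rot: [0.654, 0.756, -0.0, -0.0]
ft_force: [-0.3, -0.5, 0.7]
grip_width: 0.324
finger_force: 0.0
```

Run:
```python
from h import *
L=[]
for c,(x,y) in dict(top=(310,205),side=(295,190)).items():
    t=arm.snapshot(c); L.append(cv2.resize(t[y:y+60,x:x+80],(400,300),interpolation=cv2.INTER_CUBIC))
cv2.imwrite("pics/b2.png",cv2.resize(np.hstack(L),(800,300)))
s=arm.observe();print(s["grip_width"],s["finger_force"],s["ft_force"],proj("top",s["eef_pos"]),proj("side",s["eef_pos"]))
```

```text
0.3196752176279083 0.0 [ 0.28153534  0.21312649 -0.30304958] [np.float64(348.8450820248326), np.float64(238.86780729167612)] [np.float64(336.77413251770025), np.float64(232.49688862483364)]
```

View pics/b2.png

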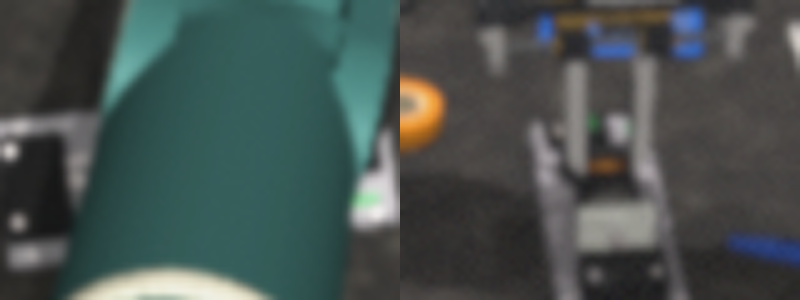

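```bash
python3 -m pendant '[[[0.075,0,0,0,0,0,0],[0.075,0,0,0,0,0,0],[0.075,0,0,0,0,0,0],[0.075,0,0,0,0,0,0],[0.075,0,0,0,0,0,0],[0.075,0,0,0,0,0,0]]]'
python3 - <<'E'
from h import *
from scipy.spatial.transform import Rotation as R
t=arm.snapshot("side"); s=arm.observe(); M=R.from_quat(s["eef_rot"]).as_matrix(); p=s["eef_pos"]
x,y=297,180; I=cv2.resize(t[y:y+60,x:x+80],(800,600),interpolation=cv2.INTER_CUBIC)
I=cv2.convertScaleAbs(I,alpha=1.8,beta=20)
def dot(X,c): u=(np.array(proj("side",X))-[x,y]+.5)*10; cv2.circle(I,tuple(int(v) for v in u),4,c,-1)
for sg in(-1,1):
    for d in (0,.019,.06,.097): dot(p+M@[0,sg*.0375,-d],(0,0,255))
dot(p,(0,255,255))
cv2.imwrite("pics/s3.png",I)
E
```

```text
time: 5.33
eef_pos: [0.5217, 0.0066, 0.015]
eef_rot: [0.654, 0.756, -0.0, -0.0]
ft_force: [0.2, -0.1, 0.7]
grip_width: 0.706
finger_force: 0.0
```

View pics/s3.png

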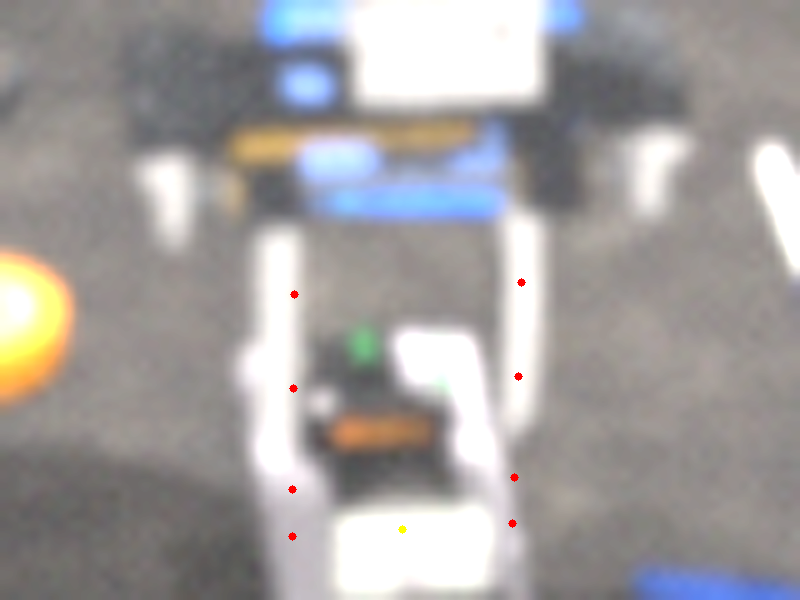

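```bash
python3 -m pendant '[[[0.075,0,0,-0.001,0,0,0],[0.075,0,0,-0.002,0,0,0],[0.075,0,0,-0.003,0,0,0],[0.075,0,0,-0.004,0,0,0],[0.075,0,0,-0.004,0,0,0]]]'
python3 - <<'E'
from h import *
s=arm.observe();print(s["joints"],s["tau"],s["wrist_torque"])
for n,a in (("top0",None),("side0",None)): print(n,proj(n[:-1],[0.1442,0.6081,0.167]))
I=cv2.imread("pics/side0.png");cv2.circle(I,tuple(int(v) for v in proj("side",[0.1442,0.6081,0.167])),2,(0,0,255),-1);cv2.imwrite("pics/side0d.png",I)
E
```

```text
time: 5.8
eef_pos: [0.5215, 0.0066, 0.0108]
eef_rot: [0.654, 0.756, -0.0, -0.0]
ft_force: [0.1, 0.2, -0.7]
grip_width: 0.8
finger_force: 0.0
[-0.47386578  0.49431668  0.49745866  2.00463969 -0.34800477  0.72559016
  0.38210143] [ 6.24827156e-02 -7.27003813e+01  1.06267565e+01 -2.97298712e+01
 -7.17976503e-02 -3.62187868e-02  3.64243810e-02] [-0.05781036  0.05910198 -0.06626986]
top0 [np.float64(101.85024917149471), np.float64(379.2150610494185)]
side0 [np.float64(492.95778109629157), np.float64(332.15255151945445)]
```

View pics/side0d.png

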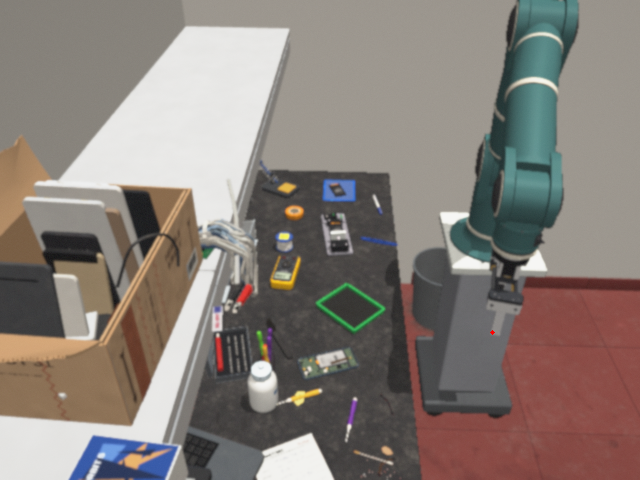

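```bash
for i in 1; do python3 -m pendant '[[[0.075,0,0,-0.002,0,0,0],[0.075,0,0,-0.004,0,0,0],[0.075,0,0,-0.005,0,0,0],[0.075,0,0,-0.005,0,0,0]]]'; python3 -m pendant '[[[0.075,0,0,-0.002,0,0,0],[0.075,0,0,-0.004,0,0,0],[0.075,0,0,-0.005,0,0,0],[0.075,0,0,-0.005,0,0,0]]]'; done
```

```text
time: 6.13
eef_pos: [0.5215, 0.0066, 0.0057]
eef_rot: [0.654, 0.757, -0.0, -0.0]
ft_force: [0.1, -0.4, 0.2]
grip_width: 0.8
finger_force: 0.0
time: 6.47
eef_pos: [0.5216, 0.0066, 0.0008]
eef_rot: [0.654, 0.756, -0.0, -0.0]
ft_force: [-0.1, 0.7, -0.2]
grip_width: 0.797
finger_force: 0.0
```

```bash
python3 -m pendant '[[[0.075,0,0,-0.002,0,0,0],[0.075,0,0,-0.004,0,0,0],[0.075,0,0,-0.005,0,0,0],[0.075,0,0,-0.005,0,0,0]]]'; python3 -m pendant '[[[0.075,0,0,-0.002,0,0,0],[0.075,0,0,-0.004,0,0,0],[0.075,0,0,-0.005,0,0,0],[0.075,0,0,-0.005,0,0,0]]]'
python3 - <<'E'
from h import *
from scipy.spatial.transform import Rotation as R
t=arm.snapshot("side"); s=arm.observe(); M=R.from_quat(s["eef_rot"]).as_matrix(); p=s["eef_pos"]
x,y=297,180; I=cv2.resize(t[y:y+60,x:x+80],(800,600),interpolation=cv2.INTER_CUBIC)
I=cv2.convertScaleAbs(I,alpha=1.5,beta=20)
def dot(X,c): u=(np.array(proj("side",X))-[x,y]+.5)*10; cv2.circle(I,tuple(int(v) for v in u),4,c,-1)
for sg in(-1,1):
    for d in (0,.019,.06,.097): dot(p+M@[0,sg*.0375,-d],(0,0,255))
cv2.imwrite("pics/s4.png",I)
E
```

```text
time: 6.8
eef_pos: [0.5215, 0.0066, -0.0042]
eef_rot: [0.654, 0.756, -0.0, -0.0]
ft_force: [-0.2, 0.1, -0.2]
grip_width: 0.797
finger_force: 0.0
time: 7.13
eef_pos: [0.5216, 0.0066, -0.0092]
eef_rot: [0.654, 0.756, -0.0, -0.0]
ft_force: [-0.2, 0.2, -0.1]
grip_width: 0.796
finger_force: 0.0
```

View pics/s4.png

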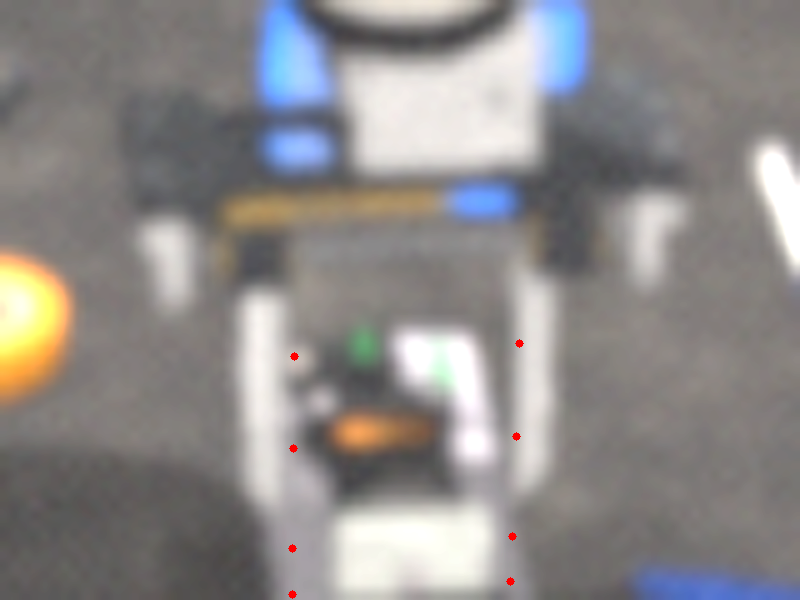

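```bash
python3 -m pendant '[[[0.075,0,0,-0.002,0,0,0],[0.075,0,0,-0.004,0,0,0],[0.075,0,0,-0.006,0,0,0],[0.075,0,0,-0.006,0,0,0]]]'; python3 -m pendant '[[[0.075,0,0,-0.001,0,0,0],[0.075,0,0,-0.002,0,0,0],[0.075,0,0,-0.003,0,0,0],[0.075,0,0,-0.003,0,0,0]]]'
```

```text
time: 7.52
eef_pos: [0.5215, 0.0066, -0.0154]
eef_rot: [0.654, 0.756, -0.0, -0.0]
ft_force: [-0.8, -0.5, 0.3]
grip_width: 0.797
finger_force: 0.0
time: 7.85
eef_pos: [0.5216, 0.0066, -0.0181]
eef_rot: [0.654, 0.756, -0.0, -0.0]
ft_force: [0.3, 0.5, -0.1]
grip_width: 0.795
finger_force: 0.0
```

```bash
for i in 1 2 3; do python3 -m pendant '[[[0.07,0,0,-0.001,0,0,0],[0.07,0,0,-0.002,0,0,0],[0.07,0,0,-0.002,0,0,0]]]' | grep -E "pos|ft"; done
```

```text
eef_pos: [0.5216, 0.0066, -0.0202]
ft_force: [-0.9, -0.1, 0.0]
eef_pos: [0.5216, 0.0066, -0.0222]
ft_force: [0.4, -0.2, -0.6]
eef_pos: [0.5216, 0.0066, -0.0242]
ft_force: [-0.1, 0.0, -0.8]
```

```bash
for i in 1 2 3; do python3 -m pendant '[[[0.07,0,0,-0.001,0,0,0],[0.07,0,0,-0.002,0,0,0],[0.07,0,0,-0.002,0,0,0]]]' | grep -E "pos|ft"; done
```

```text
eef_pos: [0.5217, 0.0066, -0.0261]
ft_force: [-0.6, 0.0, -0.3]
eef_pos: [0.5218, 0.0067, -0.0264]
ft_force: [-15.1, 0.5, 45.5]
eef_pos: [0.522, 0.0067, -0.0268]
ft_force: [-29.8, 0.5, 91.3]
```

```bash
python3 -m pendant '[[[0.07,0,0,0.007,0,0,0],[0.07,0,0,0.007,0,0,0],[0.06,0,0,0.007,0,0,0],[0.05,0,0,0.007,0,0,0],[0.03,0,0,0.007,0,0,0],[0.03,0,0,0.007,0,0,0],[0.03,0,0,0.007,0,0,0],[0.03,0,0,0.007,0,0,0]]]';python3 -m pendant '[[[0.03,0,0,0,0,0,0],[0.03,0,0,0,0,0,0]]]'
```

```text
time: 10.02
eef_pos: [0.5213, 0.0066, -0.0233]
eef_rot: [0.654, 0.756, -0.0, -0.0]
ft_force: [-0.5, -1.0, -4.2]
grip_width: 0.466
finger_force: 30.0
time: 10.18
eef_pos: [0.5214, 0.0066, -0.0232]
eef_rot: [0.654, 0.756, -0.0, -0.0]
ft_force: [-1.9, -0.8, -4.6]
grip_width: 0.46
finger_force: 30.0
```

```bash
python3 -m pendant '[[[0.03,-0.0003,0.002,0,0,0,0],[0.03,-0.0006,0.004,0,0,0,0],[0.03,-0.0009,0.006,0,0,0,0],[0.03,-0.0012,0.008,0,0,0,0],[0.03,-0.0015,0.010,0,0,0,0],[0.03,-0.0018,0.0125,0,0,0,0],[0.03,-0.0018,0.0125,0,0,0,0]]]'
```

```text
time: 10.77
eef_pos: [0.5196, 0.0194, -0.023]
eef_rot: [0.654, 0.757, -0.0, -0.0]
ft_force: [-1.4, -4.5, -0.3]
grip_width: 0.462
finger_force: 30.0
```

```bash
python3 -m pendant '[[[0.03,0,0,0.004,0,0,0],[0.03,0,0,0.009,0,0,0],[0.03,0,0,0.015,0,0,0],[0.03,0,0,0.021,0,0,0],[0.03,0,0,0.027,0,0,0],[0.03,0,0,0.034,0,0,0],[0.03,0,0,0.05,0,0,0],[0.03,0,0,0.07,0,0,0]]]'; python3 -m pendant '[[[0.03,0,0,0.02,0,0,0],[0.03,0,0,0.03,0,0,0],[0.03,0,0,0.03,0,0,0]]]'
python3 - <<'E'
from h import *
t=arm.snapshot("side");cv2.imwrite("pics/s5.png",t)
for c in("side",):
  rect(c,"battery_tested",.1); rect(c,"jaw_face",.05); rect(c,"battery_waiting",.007)
cv2.imwrite("pics/s5c.png",cv2.resize(t[160:280,260:420],(800,600),interpolation=cv2.INTER_CUBIC))
E
```

```text
time: 11.43
eef_pos: [0.5193, 0.0198, 0.0475]
eef_rot: [0.654, 0.757, -0.0, -0.001]
ft_force: [0.5, 0.5, -0.8]
grip_width: 0.461
finger_force: 30.0
time: 11.68
eef_pos: [0.5212, 0.0199, 0.0792]
eef_rot: [0.654, 0.757, 0.002, 0.001]
ft_force: [-0.5, -0.3, -0.1]
grip_width: 0.466
finger_force: 30.0
battery_tested side 0.71 c 524.8 -27.2 wh 46.5 101.7 a 8.0 [332.0, 196.7, 13.7, 19.5]
battery_tested side 0.17 c 367.7 173.0 wh 8.0 34.1 a 73.6 [378.8, 241.7, 13.8, 1.9]
jaw_face side 0.59 c 516.9 63.9 wh 46.1 56.9 a 1.7 [331.1, 227.6, 13.6, 11.3]
```

View pics/s5c.png

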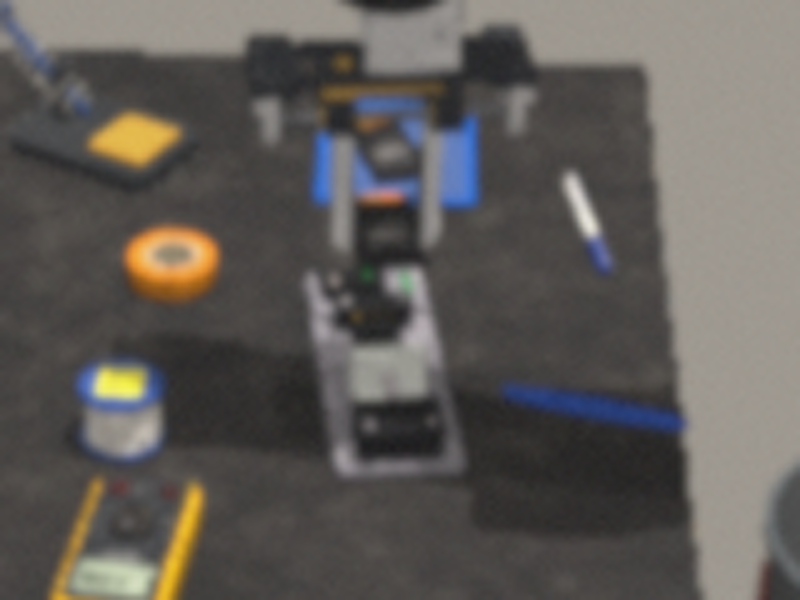

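```bash
python3 -m pendant '[[[0.03,-0.005,0.03,0,0,0,0.083],[0.03,-0.01,0.07,0,0,0,0.167],[0.03,-0.015,0.11,0,0,0,0.25],[0.03,-0.02,0.15,0,0,0,0.334],[0.03,-0.026,0.19,0,0,0,0.42],[0.03,-0.032,0.23,0,0,0,0.5],[0.03,-0.038,0.265,0,0,0,0.58],[0.03,-0.042,0.3,0,0,0,0.63]]]'|grep pos; python3 -m pendant '[[[0.03,-0.003,0.03,-0.01,0,0,0.038],[0.03,-0.006,0.051,-0.02,0,0,0.038],[0.03,-0.006,0.051,-0.04,0,0,0.038],[0.03,-0.006,0.051,-0.06,0,0,0.038],[0.03,-0.006,0.051,-0.075,0,0,0.038],[0.03,-0.006,0.051,-0.08,0,0,0.038],[0.03,-0.006,0.051,-0.08,0,0,0.038],[0.03,-0.006,0.051,-0.08,0,0,0.038]]]'
python3 - <<'E'
from h import *
t=arm.snapshot("side");arm.snapshot("top")
rect("side","battery_tested",.046); rect("side","tray",.016);rect("top","tray",.016)
from scipy.spatial.transform import Rotation as R
print(R.from_quat(arm.observe()["eef_rot"]).as_matrix().round(4))
E
```

```text
eef_pos: [0.4764, 0.3209, 0.0759]
time: 13.22
eef_pos: [0.4719, 0.3699, -0.003]
eef_rot: [0.37, 0.929, -0.0, -0.0]
ft_force: [-0.1, -0.3, 0.4]
grip_width: 0.458
finger_force: 30.0
battery_tested side 0.82 c 469.2 370.4 wh 50.5 81.6 a 42.2 [340.0, 291.9, 27.5, 19.7]
tray side 0.76 c 476.5 373.3 wh 146.4 164.2 a 45.3 [316.6, 287.6, 66.4, 45.0]
tray top 0.78 c 512.1 329.2 wh 128.1 53.9 a 40.2 [217.1, 221.4, 35.1, 38.5]
tray top 0.64 c 528.1 568.7 wh 148.3 72.6 a 20.0 [128.4, 204.7, 35.9, 55.6]
[[-7.263e-01  6.874e-01  7.000e-04]
 [ 6.874e-01  7.263e-01  8.000e-04]
 [-0.000e+00  1.100e-03 -1.000e+00]]
```

```bash
python3 -m pendant '[[[0.03,0.002,0.001,-0.01,0,0,0],[0.03,0.002,0.001,-0.018,0,0,0],[0.03,0.002,0.001,-0.024,0,0,0],[0.03,0.002,0.001,-0.027,0,0,0],[0.03,0.002,0.001,-0.028,0,0,0],[0.03,0.002,0.001,-0.028,0,0,0]]]'; python3 -m pendant '[[[0.042,0,0,0,0,0,0],[0.044,0,0,0,0,0,0],[0.046,0,0,0,0,0,0],[0.048,0,0,0,0,0,0],[0.05,0,0,0,0,0,0],[0.055,0,0,0,0,0,0],[0.06,0,0,0,0,0,0],[0.06,0,0,0,0,0,0]]]'
```

```text
time: 13.97
eef_pos: [0.4737, 0.3709, -0.0314]
eef_rot: [0.37, 0.929, -0.0, -0.0]
ft_force: [0.5, 0.1, -0.8]
grip_width: 0.462
finger_force: 30.0
time: 14.63
eef_pos: [0.4739, 0.3711, -0.0309]
eef_rot: [0.37, 0.929, -0.0, 0.0]
ft_force: [1.0, 0.3, -0.2]
grip_width: 0.635
finger_force: 0.0
```

```bash
python3 -m pendant '[[[0.065,0,0,0.02,0,0,0],[0.07,0,0,0.05,0,0,0],[0.07,0,0,0.085,0,0,0],[0.07,0,-0.02,0.12,0,0,0],[0.07,0.003,-0.055,0.12,0,0,-0.04],[0.07,0.006,-0.095,0.12,0,0,-0.08],[0.07,0.009,-0.135,0.12,0,0,-0.12],[0.07,0.012,-0.17,0.12,0,0,-0.15]]]'|grep pos; python3 -m pendant '[[[0.07,0.004,-0.04,0,0,0,-0.05],[0.07,0.008,-0.08,0,0,0,-0.1],[0.07,0.012,-0.12,0,0,0,-0.15],[0.07,0.016,-0.16,0,0,0,-0.2],[0.07,0.02,-0.2,0,0,0,-0.25],[0.07,0.024,-0.24,0,0,0,-0.3],[0.07,0.027,-0.28,0,0,0,-0.323],[0.07,0.03,-0.32,0,0,0,-0.323]]]'|grep pos; python3 -m pendant '[[[0.07,0.004,-0.04,0,0,0,0],[0.07,0.007,-0.08,0,0,0,0],[0.07,0.009,-0.12,-0.02,0,0,0],[0.07,0.009,-0.157,-0.04,0,0,0],[0.07,0.009,-0.167,-0.06,0,0,0],[0.07,0.009,-0.167,-0.065,0,0,0],[0.07,0.009,-0.167,-0.065,0,0,0]]]'
python3 - <<'E'
from h import *
t=arm.snapshot("side");arm.snapshot("top")
for c in("side","top"):rect(c,"battery_tested",.0105); rect(c,"battery_waiting",.007)
for n,z in(("tray",0),("battery_tested",.0055)):
  for c in("top","side"):
    for s in arm.spot_point(n,c)[:2]: print(n,c,s["conf"],atz(c,s["uv"],z))
from scipy.spatial.transform import Rotation as R
print(R.from_quat(arm.observe()["eef_rot"]).as_matrix().round(4))
E
```

```text
eef_pos: [0.4857, 0.1988, 0.0893]
eef_pos: [0.5157, -0.1207, 0.0892]
time: 16.55
eef_pos: [0.5235, -0.2861, 0.0224]
eef_rot: [0.578, 0.816, -0.0, -0.001]
ft_force: [-0.6, 0.1, 0.6]
grip_width: 0.743
finger_force: 0.0
battery_tested side 0.75 c 478.0 369.7 wh 45.1 85.1 a 46.8 [336.3, 296.3, 29.3, 22.1]
battery_waiting side 0.49 c 524.7 -282.1 wh 40.5 82.2 a 16.2 [327.7, 185.7, 13.4, 7.6]
battery_tested top 0.6 c 473.1 368.9 wh 46.2 86.7 a 44.8 [203.2, 238.7, 31.4, 32.7]
battery_waiting top 0.39 c 525.8 -251.1 wh 7.9 14.3 a 45.5 [438.3, 236.8, 5.6, 7.5]
tray top 0.82 [0.46868818 0.37276949 0.        ]
tray top 0.34 [0.66528817 0.23215924 0.        ]
tray side 0.76 [0.48341579 0.37469278 0.        ]
battery_tested top 0.77 [0.47339093 0.37316174 0.0055    ]
battery_tested side 0.76 [0.47357187 0.36928833 0.0055    ]
battery_tested side 0.73 [0.47702325 0.36734929 0.0055    ]
[[-3.340e-01  9.426e-01  5.000e-04]
 [ 9.426e-01  3.340e-01 -1.000e-04]
 [-3.000e-04  4.000e-04 -1.000e+00]]
```

```bash
python3 -m pendant '[[[0.07,0.001,0,-0.02,0,0,0],[0.07,0.001,0,-0.035,0,0,0],[0.07,0.001,0,-0.047,0,0,0],[0.07,0.001,0,-0.054,0,0,0],[0.07,0.001,0,-0.0568,0,0,0],[0.07,0.001,0,-0.0568,0,0,0]]]'; python3 -m pendant '[[[0.055,0,0,-0.0003,0,0,0],[0.05,0,0,-0.0003,0,0,0],[0.046,0,0,-0.0003,0,0,0],[0.043,0,0,-0.0003,0,0,0],[0.03,0,0,-0.0003,0,0,0],[0.03,0,0,-0.0003,0,0,0],[0.03,0,0,-0.0003,0,0,0],[0.03,0,0,-0.0003,0,0,0]]]'
```

```text
time: 17.55
eef_pos: [0.5257, -0.2859, -0.0331]
eef_rot: [0.577, 0.817, -0.0, -0.0]
ft_force: [0.6, -0.7, 1.4]
grip_width: 0.747
finger_force: 0.0
time: 18.22
eef_pos: [0.5261, -0.286, -0.0328]
eef_rot: [0.577, 0.817, 0.0, 0.0]
ft_force: [-0.4, 1.0, 5.7]
grip_width: 0.451
finger_force: 30.0
```

```bash
python3 -m pendant '[[[0.055,0,0,0,0,0,0],[0.055,0,0,0,0,0,0],[0.055,0,0,0,0,0,0],[0.055,0,0,0,0,0,0]]]'|grep -E "pos|ft|wid"; for i in 1 2 3; do python3 -m pendant '[[[0.055,0,0,-0.0004,0,0,0],[0.055,0,0,-0.0008,0,0,0],[0.055,0,0,-0.0008,0,0,0]]]'|grep -E "pos|ft"; done
```

```text
eef_pos: [0.5258, -0.2858, -0.0332]
ft_force: [0.5, -0.5, -0.1]
grip_width: 0.583
eef_pos: [0.5258, -0.2859, -0.034]
ft_force: [0.5, -0.6, -0.8]
eef_pos: [0.5258, -0.2859, -0.0348]
ft_force: [-0.9, -0.5, 0.1]
eef_pos: [0.5258, -0.2858, -0.0356]
ft_force: [-0.7, 0.5, -0.2]
```

```bash
python3 -m pendant '[[[0.05,0,0,0.0003,0,0,0],[0.046,0,0,0.0003,0,0,0],[0.043,0,0,0.0003,0,0,0],[0.03,0,0,0.0003,0,0,0],[0.03,0,0,0.0003,0,0,0],[0.03,0,0,0.0003,0,0,0],[0.03,0,0,0.0003,0,0,0]]]'; python3 -m pendant '[[[0.03,0,0,0.004,0,0,0],[0.03,0,0,0.01,0,0,0],[0.03,0,0,0.02,0,0,0],[0.03,0,0,0.035,0,0,0],[0.03,0,0,0.055,0,0,0],[0.03,0,0,0.085,0,0,0],[0.03,0,0,0.105,0,0,0],[0.03,0,0,0.105,0,0,0]]]'
python3 - <<'E'
from h import *
arm.snapshot("side");arm.snapshot("top")
for c in("side","top"): rect(c,"battery_waiting",.075)
for c in("side","top"):
    for n,z in(("battery_waiting",.07),("battery_waiting_contacts",.0725)):
        for s in arm.spot_point(n,c)[:2]: print(n,c,round(s["conf"],2),atz(c,s["uv"],z))
E
```

```text
time: 19.88
eef_pos: [0.5259, -0.2859, -0.0351]
eef_rot: [0.577, 0.817, -0.0, 0.0]
ft_force: [0.6, 0.8, 0.8]
grip_width: 0.461
finger_force: 30.0
time: 20.55
eef_pos: [0.5278, -0.2872, 0.0748]
eef_rot: [0.577, 0.816, 0.001, 0.003]
ft_force: [-0.4, 0.1, 0.1]
grip_width: 0.458
finger_force: 30.0
battery_waiting side 0.5 c 532.7 -364.5 wh 41.7 90.3 a 18.8 [331.8, 160.4, 12.2, 6.3]
battery_waiting top 0.74 c 534.7 -72.3 wh 35.5 24.2 a 1.2 [376.6, 224.7, 7.1, 12.6]
battery_waiting top 0.39 c 537.4 -263.7 wh 16.9 33.3 a 45.4 [442.8, 226.2, 15.7, 12.5]
battery_waiting side 0.68 [ 0.54153162 -0.36374225  0.07      ]
battery_waiting side 0.48 [ 0.52442013 -0.18980356  0.07      ]
battery_waiting_contacts side 0.7 [ 0.53624469 -0.41555625  0.0725    ]
battery_waiting top 0.69 [0.51757358 0.5496815  0.07      ]
battery_waiting top 0.42 [ 0.53534426 -0.298167    0.07      ]
```

```bash
python3 -m pendant '[[[0.03,0,0.03,0,0,0,-0.03],[0.03,0,0.07,0,0,0,-0.06],[0.03,0,0.11,0,0,0,-0.1],[0.03,-0.001,0.15,0,0,0,-0.14],[0.03,-0.001,0.19,0,0,0,-0.17],[0.03,-0.0015,0.23,0,0,0,-0.196],[0.03,-0.0015,0.262,0,0,0,-0.196],[0.03,-0.0015,0.272,0,0,0,-0.196]]]'|grep pos; python3 -m pendant '[[[0.03,0,0,-0.02,0,0,0],[0.03,0,0,-0.035,0,0,0],[0.03,0,0,-0.044,0,0,0],[0.03,0,0,-0.044,0,0,0],[0.03,0,0,-0.044,0,0,0]]]'
python3 - <<'E'
from h import *
t=arm.snapshot("side")
rect("side","battery_waiting",.07)
for n,z in(("battery_waiting",.065),("battery_waiting_contacts",.0675)):
        for s in arm.spot_point(n,"side")[:2]: print(n,round(s["conf"],2),atz("side",s["uv"],z))
from scipy.spatial.transform import Rotation as R
print(R.from_quat(arm.observe()["eef_rot"]).as_matrix().round(4))
x,y=297,170; I=cv2.resize(t[y:y+75,x:x+100],(800,600),interpolation=cv2.INTER_CUBIC)
p=arm.observe()["eef_pos"]; a=np.radians(98.3); c,s_=np.cos(a),np.sin(a); zu=p[2]+.0371+.005
U=np.array([proj("side",[p[0]+c*q-s_*w,p[1]+s_*q+c*w,zu]) for q,w in((-.0425,-.022),(-.0425,.022),(.0425,.022),(.0425,-.022))])
I=cv2.convertScaleAbs(I,alpha=1.6,beta=20)
cv2.polylines(I,[((U-[x,y]+.5)*8).astype(int)],True,(0,255,255),1)
cv2.imwrite("pics/s6.png",I)
E
```

```text
eef_pos: [0.524, -0.0085, 0.0693]
time: 22.03
eef_pos: [0.5242, -0.0147, 0.0258]
eef_rot: [0.655, 0.756, -0.001, -0.0]
ft_force: [0.5, 0.1, -0.7]
grip_width: 0.461
finger_force: 30.0
battery_waiting side 0.67 c 525.7 -8.9 wh 40.0 90.5 a 1.8 [329.2, 210.9, 8.5, 9.2]
battery_waiting 0.65 [ 0.53472785 -0.00074118  0.065     ]
battery_waiting 0.4 [0.40226255 0.13442458 0.065     ]
battery_waiting_contacts 0.51 [ 0.52880851 -0.07301133  0.0675    ]
[[-1.431e-01  9.897e-01  1.000e-03]
 [ 9.897e-01  1.431e-01  1.000e-04]
 [-0.000e+00  1.000e-03 -1.000e+00]]
```

View pics/s6.png

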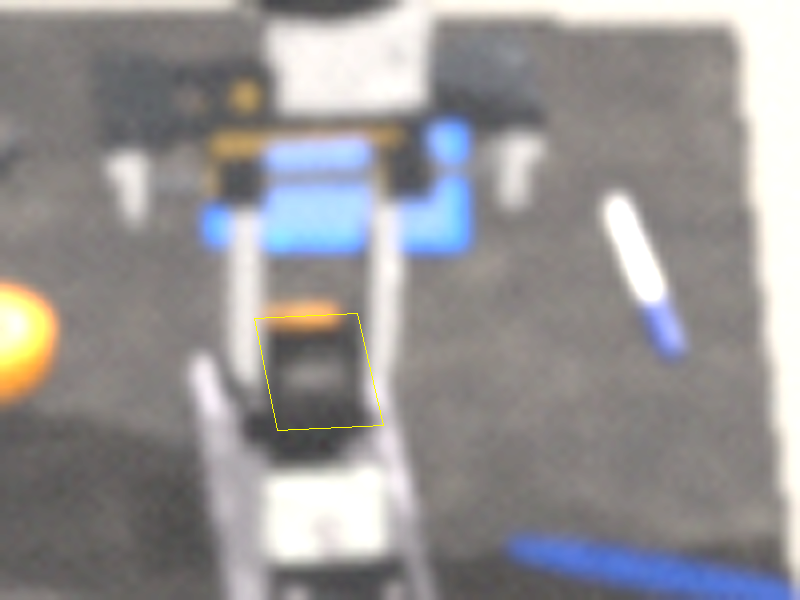

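```bash
python3 -m pendant '[[[0.03,0,0,-0.01,0,0,0],[0.03,0,0,-0.018,0,0,0],[0.03,0,0,-0.0235,0,0,0],[0.03,0,0,-0.0243,0,0,0],[0.03,0,0,-0.0243,0,0,0],[0.03,0,0,-0.0243,0,0,0]]]'|grep -E "pos|ft"; for i in 1 2 3 4 5 6 7 8; do python3 -m pendant '[[[0.03,-0.0003,0.002,0,0,0,0],[0.03,-0.0003,0.002,0,0,0,0]]]'|grep -E "pos|ft"; done
```

```text
eef_pos: [0.5244, -0.014, 0.0015]
ft_force: [0.2, -0.2, -0.3]
eef_pos: [0.5242, -0.0115, 0.0017]
ft_force: [1.0, -0.3, -0.2]
eef_pos: [0.5239, -0.0094, 0.0017]
ft_force: [-0.0, 0.8, -1.0]
eef_pos: [0.5235, -0.0074, 0.0016]
ft_force: [-0.0, 0.5, -1.9]
eef_pos: [0.5232, -0.0058, 0.0015]
ft_force: [-0.6, -3.1, -0.5]
eef_pos: [0.5229, -0.0039, 0.0015]
ft_force: [0.2, -3.2, -0.5]
eef_pos: [0.5225, -0.0017, 0.0015]
ft_force: [-0.4, -4.1, -0.9]
eef_pos: [0.5223, 0.0004, 0.0015]
ft_force: [2.0, -3.3, 0.1]
eef_pos: [0.522, 0.0024, 0.0015]
ft_force: [0.2, -2.8, -0.9]
```

```bash
python3 -m pendant '[[[0.03,-0.0006,0.004,0,0,0,0],[0.03,-0.0012,0.008,0,0,0,0],[0.03,-0.0018,0.012,0,0,0,0],[0.03,-0.0022,0.015,0,0,0,0],[0.03,-0.0022,0.015,0,0,0,0],[0.03,-0.0022,0.015,0,0,0,0]]]'|grep -E "pos|ft"; python3 -m pendant '[[[0.03,0,0,-0.003,0,0,0],[0.03,0,0,-0.006,0,0,0],[0.03,0,0,-0.009,0,0,0],[0.03,0,0,-0.012,0,0,0],[0.03,0,0,-0.0145,0,0,0],[0.03,0,0,-0.0145,0,0,0]]]'|grep -E "pos|ft|wid"
```

```text
eef_pos: [0.5198, 0.0173, 0.0015]
ft_force: [1.3, -4.2, -0.7]
eef_pos: [0.5196, 0.017, -0.0135]
ft_force: [0.9, -4.1, 1.2]
grip_width: 0.461
```

```bash
for i in 1 2; do python3 -m pendant '[[[0.03,0,0,-0.0006,0,0,0],[0.03,0,0,-0.0006,0,0,0]]]'|grep -E "pos|ft|wid"; done
```

```text
eef_pos: [0.5197, 0.017, -0.0137]
ft_force: [1.0, -4.5, 1.6]
grip_width: 0.458
eef_pos: [0.5197, 0.0171, -0.0142]
ft_force: [-0.3, -5.5, 1.3]
grip_width: 0.46
```

```bash
python3 -m pendant '[[[0.03,0.0003,-0.002,0,0,0,0],[0.03,0.0006,-0.004,0,0,0,0],[0.03,0.0009,-0.006,0,0,0,0],[0.03,0.0012,-0.008,0,0,0,0],[0.03,0.0015,-0.01,0,0,0,0],[0.03,0.0015,-0.01,0,0,0,0]]]'|grep -E "pos|ft|wid"; for i in 1 2; do python3 -m pendant '[[[0.03,0.0001,-0.0008,0,0,0,0],[0.03,0.0001,-0.0008,0,0,0,0]]]'|grep -E "pos|ft|wid"; done
```

```text
eef_pos: [0.5213, 0.0066, -0.0142]
ft_force: [-0.4, -3.4, 0.8]
grip_width: 0.459
eef_pos: [0.5214, 0.0062, -0.0142]
ft_force: [0.2, -4.7, 0.2]
grip_width: 0.459
eef_pos: [0.5214, 0.006, -0.0142]
ft_force: [-0.8, -1.4, 1.0]
grip_width: 0.463
```

```bash
python3 -m pendant '[[[0.042,0,0,0,0,0,0],[0.044,0,0,0,0,0,0],[0.047,0,0,0,0,0,0],[0.05,0,0,0,0,0,0],[0.06,0,0,0,0,0,0],[0.06,0,0,0,0,0,0],[0.06,0,0,0,0,0,0]]]'; python3 -m pendant '[[[0.06,0,0,0.01,0,0,0],[0.06,0,0,0.03,0,0,0],[0.06,0,0,0.06,0,0,0],[0.06,0,0,0.1,0,0,0],[0.06,0.0,-0.03,0.12,0,0,0],[0.03,0.005,-0.065,0.12,0,0,0],[0.0,0.01,-0.092,0.12,0,0,0],[0.0,0.01,-0.092,0.12,0,0,0]]]'
python3 - <<'E'
from h import *
arm.snapshot("side");arm.snapshot("top")
for c in("side","top"):
    rect(c,"battery_waiting",.027)
    for n,z in(("battery_waiting",.022),("battery_tested",.022),("jaw_face",.036),("rocker_press",.031)):
        for s in arm.spot_point(n,c)[:2]: print(n,c,round(s["conf"],2),atz(c,s["uv"],z).round(4))
E
```

```text
time: 26.82
eef_pos: [0.5214, 0.0055, -0.0142]
eef_rot: [0.654, 0.756, -0.0, -0.0]
ft_force: [-0.3, 0.8, 1.1]
grip_width: 0.634
finger_force: 0.0
time: 27.48
eef_pos: [0.5318, -0.092, 0.1075]
eef_rot: [0.657, 0.754, 0.0, 0.001]
ft_force: [-0.2, -1.1, -0.8]
grip_width: 0.458
finger_force: 0.0
battery_waiting side 0.55 c 530.7 594.2 wh 149.5 76.8 a 19.6 [298.8, 347.3, 59.2, 34.3]
battery_waiting side 0.48 c 525.0 -8.8 wh 41.0 47.5 a 2.8 [326.5, 224.2, 12.0, 4.5]
battery_waiting side 0.69 [0.5418 0.0116 0.022 ]
battery_tested side 0.86 [0.4797 0.3893 0.022 ]
battery_tested side 0.37 [0.4803 0.3885 0.022 ]
jaw_face side 0.58 [0.516  0.0394 0.036 ]
rocker_press side 0.62 [ 0.5282 -0.0752  0.031 ]
battery_waiting top 0.65 c 520.7 6.5 wh 43.8 77.5 a 8.0 [335.6, 228.8, 29.9, 20.7]
battery_waiting top 0.9 [0.5212 0.0155 0.022 ]
battery_waiting top 0.63 [0.5206 0.0467 0.022 ]
battery_tested top 0.78 [0.4755 0.3629 0.022 ]
jaw_face top 0.55 [0.5196 0.0485 0.036 ]
rocker_press top 0.47 [0.6637 0.2285 0.031 ]
```

```bash
python3 -m pendant '[[[0,-0.004,0.005,-0.03,0,0,0],[0,-0.0085,0.0105,-0.06,0,0,0],[0,-0.0085,0.0105,-0.085,0,0,0],[0,-0.0085,0.0105,-0.098,0,0,0],[0,-0.0085,0.0105,-0.104,0,0,0],[0,-0.0085,0.0105,-0.104,0,0,0],[0,-0.0085,0.0105,-0.104,0,0,0]]]'; for i in 1 2 3 4; do python3 -m pendant '[[[0,0,0,-0.001,0,0,0],[0,0,0,-0.0015,0,0,0],[0,0,0,-0.0015,0,0,0]]]'|grep -E "pos|ft"; done
```

```text
time: 28.67
eef_pos: [0.5236, -0.0764, 0.0027]
eef_rot: [0.655, 0.756, 0.0, 0.0]
ft_force: [-0.0, 0.2, 0.4]
grip_width: 0.006
finger_force: 0.0
eef_pos: [0.5235, -0.076, 0.001]
ft_force: [0.0, 0.0, -0.1]
eef_pos: [0.523, -0.076, -0.0012]
ft_force: [-0.4, 0.7, 0.8]
eef_pos: [0.5229, -0.076, -0.0028]
ft_force: [-0.8, 0.2, 0.2]
eef_pos: [0.5229, -0.076, -0.0043]
ft_force: [0.4, 0.7, -0.1]
```

```bash
python3 -m pendant '[[[0,0,-0.004,0,0,0,0],[0,0,-0.004,0,0,0,0]]]'|grep -E "pos|ft"; for i in 1 2 3 4 5; do python3 -m pendant '[[[0,0,0,-0.001,0,0,0],[0,0,0,-0.0015,0,0,0],[0,0,0,-0.0015,0,0,0]]]'|grep -E "pos|ft"; done
```

```text
eef_pos: [0.523, -0.0808, -0.0041]
ft_force: [-0.1, -0.4, -0.1]
eef_pos: [0.5229, -0.0799, -0.0058]
ft_force: [-0.6, 0.1, 0.2]
eef_pos: [0.5228, -0.08, -0.0073]
ft_force: [-1.5, 0.3, 1.3]
eef_pos: [0.5228, -0.08, -0.0088]
ft_force: [-2.0, -1.3, 1.8]
eef_pos: [0.5229, -0.08, -0.0103]
ft_force: [-0.2, 0.9, 0.6]
eef_pos: [0.523, -0.08, -0.0118]
ft_force: [-0.7, -0.7, 0.5]
```

```bash
for i in 1 2 3; do python3 -m pendant '[[[0,0,0,-0.0008,0,0,0],[0,0,0,-0.0008,0,0,0],[0,0,0,-0.0008,0,0,0]]]'|grep -E "pos|ft"; done
```

```text
eef_pos: [0.523, -0.0799, -0.0125]
ft_force: [0.7, -0.3, 0.7]
eef_pos: [0.523, -0.08, -0.0133]
ft_force: [-0.5, -0.6, 0.7]
eef_pos: [0.523, -0.08, -0.0141]
ft_force: [-0.7, 0.7, 0.3]
```

```bash
for i in 1 2 3; do python3 -m pendant '[[[0,0,0,-0.0008,0,0,0],[0,0,0,-0.0008,0,0,0],[0,0,0,-0.0008,0,0,0]]]'|grep -E "pos|ft"; done
python3 - <<'E'
from h import *
arm.snapshot("side")
for s in arm.spot_point("rocker_press","side")[:2]: print(s)
for s in arm.regions_of("rocker","side")[:2]: print(s["conf"],s["box"])
E
```

```text
eef_pos: [0.523, -0.08, -0.0148]
ft_force: [-1.8, 0.1, 5.6]
eef_pos: [0.5231, -0.08, -0.0151]
ft_force: [-4.9, 0.6, 17.1]
eef_pos: [0.5231, -0.08, -0.0155]
ft_force: [-11.2, 0.8, 30.7]
{'uv': [333.6, 220.7], 'conf': 0.61}
{'uv': [335.0, 216.5], 'conf': 0.52}
```

```bash
python3 -m pendant '[[[0,0,0,0.01,0,0,0],[0,0,0,0.03,0,0,0],[0,0,0,0.06,0,0,0],[0,0,0,0.1,0,0,0],[0,-0.01,-0.03,0.13,0,0,0],[0,-0.02,-0.07,0.13,0,0,0],[0,-0.03,-0.11,0.13,0,0,0],[0,-0.03,-0.14,0.13,0,0,0]]]';python3 -m pendant '[[[0,0,-0.04,0,0,0,0],[0,0,-0.06,0,0,0,0],[0,0,-0.06,0,0,0,0],[0,0,-0.06,0,0,0,0]]]'|grep pos
python3 - <<'E'
from h import *
def g(I,b):
    x,y,w,h=b; J=I[y:y+h,x:x+w].astype(float); W=np.clip(J[...,1]-np.maximum(J[...,0],J[...,2])-15,0,None)
    n,l,st,ce=cv2.connectedComponentsWithStats((W>0).astype(np.uint8))
    for k in range(1,n):
        m=(l==k)*W; v,u=np.mgrid[:h,:w]; print("  green",(m*u).sum()/m.sum()+x,(m*v).sum()/m.sum()+y,m.sum())
for c,b in dict(top=(360,215,40,45),side=(315,200,45,30)).items():
    I0=cv2.imread(f"pics/{c}0.png");I1=arm.snapshot(c)
    for I in(I0,I1): print(c);g(I,b)
    for n,z in(("battery_waiting",.027),("battery_tested",.0105)): rect(c,n,z)
for r in (0,.44):
  for c in("top","side"):
    a=.22-r; q=np.array([-86,-10+15*np.cos(a)-6.5*np.sin(a),21.5+15*np.sin(a)+6.5*np.cos(a)])
    t=np.radians(98.3); X=[.5215+(q[0]*np.cos(t)-q[1]*np.sin(t))/1000,.0055+(q[0]*np.sin(t)+q[1]*np.cos(t))/1000,q[2]/1000]; print("pred press",r,c,np.round(proj(c,X),1))
E
```

```text
time: 33.4
eef_pos: [0.4916, -0.2228, 0.1146]
eef_rot: [0.655, 0.756, 0.0, 0.001]
ft_force: [0.3, -0.5, -0.0]
grip_width: 0.008
finger_force: 0.0
eef_pos: [0.4926, -0.2811, 0.1134]
top
  green 380.03956043956043 234.45494505494506 455.0
  green 381.2578475336323 244.68609865470853 446.0
top
  green 380.45045045045043 235.5810810810811 222.0
  green 381.1314791403287 244.6662452591656 791.0
battery_waiting top 0.71 c 520.2 7.0 wh 44.5 77.2 a 7.6 [336.6, 229.5, 27.8, 19.7]
battery_tested top 0.58 c 473.3 369.0 wh 42.7 82.4 a 45.5 [202.3, 239.3, 34.0, 29.6]
side
  green 332.9298245614035 214.08771929824562 57.0
  green 340.8085106382979 215.95744680851064 47.0
side
  green 333.85714285714283 215.42857142857142 14.0
  green 340.79824561403507 215.99122807017545 114.0
battery_tested side 0.87 c 476.9 372.2 wh 49.4 88.1 a 46.8 [334.3, 296.9, 30.6, 23.6]
battery_tested side 0.32 c 526.8 -32.5 wh 44.7 48.2 a 2.8 [325.5, 223.3, 12.5, 7.2]
pred press 0 top [380.5 235.5]
pred press 0 side [334.8 214.3]
pred press 0.44 top [380.4 236.8]
pred press 0.44 side [335.6 215.8]
```

```bash
python3 -c "
from rig import arm
print(arm.hand_in())"
```

```text
the job is handed in; nothing more can be done
None
```

The job is handed in, and no verdict came back. The finished battery lies flat in the green tray (released about 7 mm up, as the fingertips reached its floor first), the waiting one is seated against the pins with the jaw closed, and the rocker was then pressed to its stop.

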